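# Open the ratchet stop and add a carton to the row

## Robot

A 7-joint arm with a two-finger parallel gripper is mounted at the origin on the work surface. World frame = base frame: x ahead of the robot, y to its left, z up, the work surface at z = 0. Lengths are in mm, angles in degrees, forces in N, time in s.
With the tool pointing down it reaches from about 350 to 900 mm from the base axis. Payload 8.1 kg.
Tool frame: the origin (TCP) lies midway between the tips of the shut fingers; the grasp point (between the pads) lies arm.grip_depth behind it (arm.grip_depth is the distance from the TCP to the grasp point, in mm); z points along the fingers, y is the direction in which the jaws open and shut (so a half turn about z gives the same grasp; the last joint's range is limited). The gripper opens to 92 mm and grips with 3 to 60 N. Pads are 19 mm wide; open, the fingers measure 130 mm over their backs; the gripper's body (75 mm by 190 mm) begins 47 mm behind the grasp point.
Start: joints at [64.251, 24.895, 1.432, 90.138, -0.665, 64.973, -4.303], TCP at [212.408, -587.813, 226.742] pointing down, gripper open.
Joint ranges: [-149.89, 149.89], [-25.12, 119.58], [-72.63, 75.52], [4.76, 147.25], [-75.54, 255.54], [6.69, 114.76], [-157.13, 157.13]. Speed limits (degrees/s): [127.2, 127.2, 172.46, 172.46, 180, 180, 180].

## Interface

Orientations are given as a 3x3 rotation matrix whose columns are the frame's x, y, z axes.
In Python, from bench import arm gives the robot as it stands. The module is installed in compiled form; this text tells all that it offers.
- The arm moves only by the tool carry_out, never from a script. Its argument "deltas" is text: rows parted by semicolons, each of 5 numbers parted by spaces: the finger opening in mm, from 0 to 91.8, then the shift along the tool's x, y, z in units of 40 mm (1.0 is 40 mm), then the turn about the tool's z in units of 5 degrees (1.0 is 5 degrees). A call has 1 to 8 rows; each row shifts and turns the pose as measured when the row begins, along the tool's axes as they then stand; what a row does not reach is not made up. A row lasts 1/12 s, in which the tool goes at most 41.7 mm and 7.16 degrees, less where a joint would pass 70% of its speed; a pose out of reach is approached as far as the arm can. A call is refused whole if a number of a shift passes 1 or a number of a turn 1, either way. A call with a gripper value outside its range is refused whole. The fingers move at their own pace and stop on an object; "squeeze" is the grip in N (left out, the last holds). Time passes only in rows, so rows that do not move let the fingers close. It gives the time, the measured TCP pose, the force and the opening at its end, in the units of the state.
- arm.get_obs(): the state, without advancing time (a new reading comes with each control period).
- arm.grab_frame(name): name is "side" or "top" or "wrist"; returns a dict with "img" (384x512x3 uint8, red, green, blue), "range_z" (384x512 float32, mm along the optical axis (not along the pixel's ray), 0 where there is no reading), "intrinsics" (3x3 intrinsics, pixels), "dist" ([k1, k2, p1, p2, k3] as OpenCV has them; the pictures are not rectified), "rvec" (rotation vector, rad) and "tvec" (3), from world to camera coordinates, as OpenCV has them. Camera axes: x right, y down, z forward; pixel columns grow to the right and rows downward; lengths in mm; the calibration is good to about 2 mm. A picture is of the moment at which its call begins.
- arm.sign_off(): hands the job in, once; it reports no verdict.
Trained networks look in a picture, given as the dict that the camera call returned (one of the last four; its "shot" number tells which), for a name from the list of things; names that differ only in an ending like _2 or _b are one class to them, and where a whole thing is asked for, a point or a joint stands for the part that bears it (a point fixed in the world has none). Each returns a list of dicts, best first, with "score" (0 to 1); they miss things now and then, are a little off and sometimes report something else, mostly with a low value. They report only what shows in the picture. A call takes as long as a camera call. They do not tell look-alikes from the thing itself.
- arm.recognise(picture, thing): "extent" ([left, top, right, bottom] in pixels, round what is visible of it).
- arm.pinpoint(picture, thing): "uv" ([column, row] in pixels: a listed point, or the origin of a listed thing).
The state is a dict: "time_s": time; "joint_pos": joint angles; "joint_velocities": joint speeds; "joint_efforts": joint torques, N m; "eef_pos": TCP position; "tool_rot": TCP orientation; "wrist_force": force on the tool from outside, world axes, zero at the start; "moment": the same for the moment, N m; "opening": finger opening in mm.
Only numpy, scipy, OpenCV 4.12 (cv2) and the standard library are available. Lean on these libraries where they do the work, as an engineer would, in place of code of your own. Each camera call takes 0.05 s, during which the arm holds its last target. There are 200 camera calls.

## Task

Add the blue carton to the row of yellow packs in the rack: press down the orange release on the sliding stop and, keeping it down, push the stop back along its bar until there is room for the carton. Then push the carton straight in beside the last pack until its end meets the back fence, and push the stop up again so that the whole row stands snug. Only press and push: nothing is picked up or tipped, and the other things on the bench stay where they are.

Things in the scene. Friction and masses are not known exactly. Their poses are not given: they have to be found in the camera images.
- rack: Grey steel rack fixed to the bench, 303 mm long. Origin on the bench. x along the bar; x = 0: inner face of the end plate where the row starts; the stop is pushed back to +x. y = 0: face of the back fence, 80 mm high, the bar (same height) close behind it to x = 285 mm. The row stands at y < 0 on the bench; the front (-y) side is open.
- jaw (a joint): Sliding stop on the bar. Value (m) 0 to 0.120, growing as it is pushed back (+x); its jaw plate's face is at rack x = 0.078 + value. Towards the row it ratchets freely (3 to 7 N, clicks every 10 mm); backwards it is blocked after at most 10 mm of play unless the release is kept down, then about 3 N moves it. It stays where it is left.
- jaw_face (a point): Middle of the jaw plate's face, 45 mm above the bench, at rack y = -50 mm; axes as the rack's. Steel plate 4 mm thick, 95 mm wide from the fence, top 85 mm high. The black carriage on the bar carries it: from the face 75 mm back (+x), rack y -3 to 34 mm, 50 to 92 mm high, a hump on its back end.
- release (a joint): Orange sprung release on top of the carriage. Value (m): 0 up (biting), 0.007 fully down; the ratchet is free beyond 0.004. It takes about 1.5 N to start and 4.5 N fully down. It may rest up to 0.003 down when the pawl stands under a tooth.
- paddle (a point): Centre of the release's flat top, 40 (x) by 35 (y) mm, at rack y = 15.5 mm, 25 mm behind the jaw's face; 104 mm above the bench when up, 97 when down. Axes as the rack's. From 23 mm beyond it (+x) the black hump stands up to 122 mm high: its upright front face, 37 mm wide, takes the push back while a fingertip presses the release.
- hump_back (a point): Centre of the upright back face of hump and carriage, 75 mm behind the jaw's face, at rack y = 15.5 mm, 105 mm above the bench; the face is 37 mm wide, from 50 to 122 mm high. A push here to -x closes the stop. The bar beneath is 80 mm high. Axes as the rack's.
- carton: Blue carton to be added, 45 (x) by 110 (y) by 90 mm high, 0.22 to 0.45 kg, origin under its centre. It stands on the bench before the rack's open side, a short end to the fence, turned 4 degrees at most against the rack; its long side is 10 to 30 mm further along rack x than the end of the row. Home, its centre is at rack y = -55 mm.
- pack1: Yellow pencil pack in the row next to the end plate, 25 mm (x) by 110 mm (y) by 90 mm high; origin under its centre. The three packs fill the rack from x = 0 to about 77 mm.
- pack2: Yellow pencil pack, the second in the row, same size; origin under its centre.
- pack3: Yellow pencil pack, the last in the row, next to the stop, same size; origin under its centre.
- tape_roll: Leave alone: roll of brown packing tape lying flat, 96 mm across, 48 mm high; origin under its centre
- glue_stick: Leave alone: white and red glue stick standing up, 28 mm across, 88 mm high; origin under its centre
- marker_pot: Leave alone: black pot of marker pens, 72 mm across, 95 mm high (pens stand out to about 130 mm); origin under its centre
- label_gun: Leave alone: blue price-label gun lying on its side, about 205 x 36 x 55 mm, x along it
- notebooks: Leave alone: pile of four pocket notebooks, 111 x 154 x 36 mm; origin under its centre
- stapler: Leave alone: red and black stapler, 135 x 30 x 45 mm, x along it
Not all that is in view belongs to the job. Of the things that look like the carton, take the one that is farthest to the robot's left at the start.

How it is judged (in metres and radians):
On the way, in this order (a step that is already met when the one before it is completed fails the run):
1. the stop has been pushed back far enough to take the carton (jaw value above 0.055) (value of joint jaw above 0.055 m), for 0.2 s.
2. the carton has been pushed in beside the last pack, its end within 9 mm of the fence (y of carton in the frame of rack above -0.064 m and x of carton in the frame of rack between 0.09 and 0.19 m and angle between carton's own z axis and vertical below 0.1 rad and height (world z) of carton below 0.006 m), for 0.2 s.
At the end, for the whole second after the job is handed in: The carton stands upright in the row, its end within 9 mm of the fence, square within 0.1 rad; the stop is closed up with at most 8 mm of slack in the whole row (jaw value 0.036 to 0.050; 0.042 without slack); the packs stand in the row; all at rest (all of step 2 and value of joint jaw between 0.036 and 0.05 m and angle between the x axis of carton and the x axis of rack, either way round below 0.1 rad and y of each of pack1, pack2, pack3 in the frame of rack above -0.07 m and angle between each of pack1, pack2, pack3's own z axis and vertical below 0.1 rad and linear speed of carton below 0.01 m/s and velocity of joint jaw between -0.01 and 0.01 m/s); the robot touches nothing.
It fails at once if the carton is lifted (15 mm) or tipped (0.35 rad) (height (world z) of carton above 0.015 m or angle between carton's own z axis and vertical above 0.35 rad).
It fails at once if a pack of the row is lifted, tipped or pushed out of the row (height (world z) of any of pack1, pack2, pack3 above 0.015 m or angle between any of pack1, pack2, pack3's own z axis and vertical above 0.35 rad or distance of any of pack1, pack2, pack3 from where it was at the start of the episode above 0.025 m).
It fails at once if another thing on the bench is disturbed (moved more than 25 mm) (distance of any of tape_roll, glue_stick, marker_pot, label_gun, notebooks, stapler from where it was at the start of the episode above 0.025 m).
It also fails if it takes over 72 s, if anything falls off the work surface, if the arm or the gripper's body presses on something with over 40 N, if the wrist force passes 120 N, or if a joint passes its speed limit or range.

## Working session

There is one attempt and no reset: what is moved stays moved. The work goes in short steps, Python scripts to look and compute and a tool call to move; the robot and the scene stay as the last step left them, time stands still between calls to the robot, and variables do not carry over. Pictures are saved under pics/ and viewed, about 8 in all and at most 12, crops included, and the job is handed in when it is done.

Besides the shell and the picture viewer there is one more tool, called after "Emit:" as name(argument=value, ...), one argument or row to a line, values as JSON. carry_out: Moves the arm, as the interface text tells. Its arguments: {"type":"object","properties":{"deltas":{"type":"string"},"squeeze":{"type":"number"}},"required":["deltas"]}

```bash
mkdir -p pics; cat > h.py <<'E'
import numpy as np, cv2
from bench import arm
def px2w(f,uv,z=None):
    K=f["intrinsics"];R,_=cv2.Rodrigues(np.array(f["rvec"],float));t=np.array(f["tvec"],float).ravel()
    n=cv2.undistortPoints(np.array([[uv]],float),np.array(K,float),np.array(f["dist"],float))[0,0]
    d=R.T@np.array([n[0],n[1],1.]);c=-R.T@t
    if z is not None: return c+d*(z-c[2])/d[2]
    v=f["range_z"][int(round(uv[1])),int(round(uv[0]))]
    return c+d*v
def cloud(f):
    K=np.array(f["intrinsics"],float);R,_=cv2.Rodrigues(np.array(f["rvec"],float));t=np.array(f["tvec"],float).ravel()
    h,w=f["range_z"].shape;u,v=np.meshgrid(np.arange(w),np.arange(h))
    n=cv2.undistortPoints(np.stack([u,v],-1).reshape(-1,1,2).astype(float),K,np.array(f["dist"],float))[:,0]
    z=f["range_z"].reshape(-1,1)
    P=(np.c_[n,np.ones(len(n))]*z-t)@R
    P[z[:,0]==0]=np.nan
    return P.reshape(h,w,3)
def save(f,name,box=None,s=1):
    im=f["img"][:,:,::-1]
    if box: im=im[box[1]:box[3],box[0]:box[2]]
    cv2.imwrite("pics/"+name,cv2.resize(np.ascontiguousarray(im),None,fx=s,fy=s,interpolation=cv2.INTER_CUBIC))
E
python3 - <<'E'
from h import *
np.set_printoptions(precision=1,suppress=True)
F={n:arm.grab_frame(n) for n in("side","top")}
for n,f in F.items():
    save(f,n+"0.png",s=1.5)
    for th in("carton","rack","pack1","pack3","paddle","jaw_face","hump_back","stapler","tape_roll","glue_stick","marker_pot","label_gun","notebooks"):
        p=arm.pinpoint(f,th)[:4]
        print(n,th,[(round(q["score"],2),np.round(q["uv"]),px2w(f,q["uv"])) for q in p])
o=arm.get_obs();print(o["tool_rot"],o["eef_pos"],o["wrist_force"],o["time_s"],arm.grip_depth)
E
```

```text
side carton [(0.75, array([251., 177.]), array([ 636.3, -159.2,   13.4])), (0.62, array([282., 204.]), array([508.8, -31.1,  39.5])), (0.58, array([316., 171.]), array([ 431.7, -245.7,   14.8])), (0.38, array([224., 230.]), array([656. ,  81.7,   1.6]))]
side rack [(0.69, array([256., 337.]), array([475.2, 419.6,  58.4])), (0.66, array([292., 270.]), array([436.2, 179. ,   6.6]))]
side pack1 [(0.87, array([283., 248.]), array([465.7, 173.9,  79.3])), (0.62, array([271., 250.]), array([495.2, 184.8,  75.7])), (0.53, array([292., 254.]), array([440.6, 182.9,  75.2]))]
side pack3 [(0.87, array([283., 248.]), array([465.7, 173.9,  79.3])), (0.62, array([271., 250.]), array([495.2, 184.8,  75.7])), (0.53, array([292., 254.]), array([440.6, 182.9,  75.2]))]
side paddle [(0.55, array([245., 236.]), array([565.4, 179.5, 102. ]))]
side jaw_face [(0.56, array([261., 237.]), array([535.3, 120.8,  44.5]))]
side hump_back [(0.95, array([226., 229.]), array([613.6, 188.4, 122.4]))]
side stapler [(0.68, array([176., 332.]), array([653.4, 441.4,  39.4])), (0.64, array([226., 228.]), array([614.5, 18
[... 1819 characters left out ...]
ray([434.4, 169. ,  84.1])), (0.47, array([273., 222.]), array([442.9, -15.2,  87.7]))]
top stapler [(0.88, array([127., 157.]), array([651.1, 421. ,  37.2]))]
top tape_roll [(0.58, array([274., 148.]), array([673.7, -30.2,   3. ]))]
top glue_stick [(0.62, array([272., 218.]), array([454.7, -12.3,  90.2]))]
top marker_pot [(0.95, array([143., 215.]), array([475.2, 382.5,   2. ]))]
top label_gun [(0.92, array([392., 220.]), array([ 438.4, -374. ,   57.4])), (0.28, array([145., 216.]), array([468.6, 354.8,  93.4]))]
top notebooks [(0.83, array([396., 160.]), array([ 621.9, -400.6,   38.8]))]
[[ 0.9  0.3 -0. ]
 [ 0.3 -0.9 -0. ]
 [-0.   0.  -1. ]] [ 212.4 -587.8  226.7] [-0.3  0.9 -1.5] 1.4 18.8
```

View top.

View pics/top0.png

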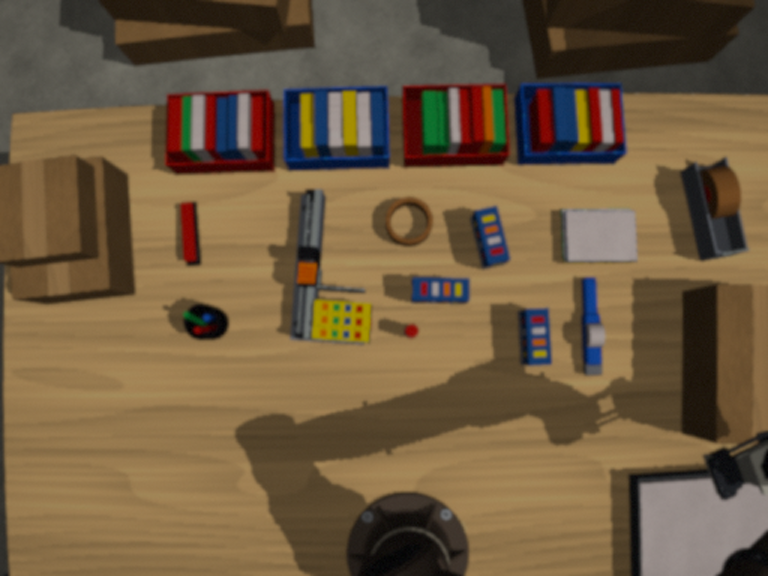

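View pics/side0.png

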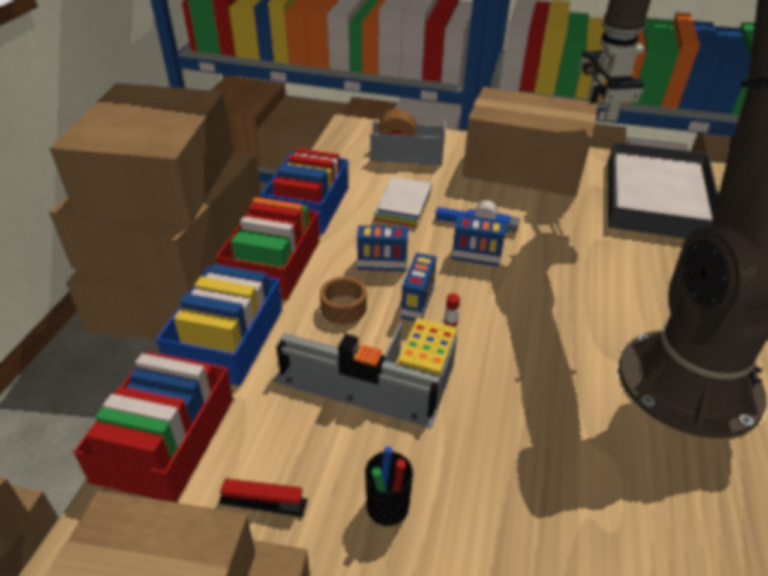

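Top view: three carton look-alikes at (323,159), (292,191) and (354,225). The one at (292,191) is world y ≈ -72, the farthest left, and it stands with a short end to the fence. I'll crop it and measure.

```bash
cat > meas.py <<'E'
from h import *
np.set_printoptions(precision=1,suppress=True)
def rect(P,m,name):
    q=P[m][:,:2]; q=q[~np.isnan(q).any(1)].astype(np.float32)
    r=cv2.minAreaRect(q); print(name,len(q),"ctr",np.round(r[0],1),"size",np.round(r[1],1),"ang",round(r[2],2)); return r
def go(name):
    f=arm.grab_frame(name);P=cloud(f);x,y,z=P[...,0],P[...,1],P[...,2]
    hsv=cv2.cvtColor(f["img"],cv2.COLOR_RGB2HSV).astype(int);H,S,V=hsv[...,0],hsv[...,1],hsv[...,2]
    top=(z>78)&(z<102)
    c=top&(abs(x-528)<45)&(y<20)&(y>-145);rect(P,c,"carton top")
    m=c&(y>-115)
    rect(P,(abs(z-90)<12)&(x>400)&(x<520)&(y>40)&(y<163)&(H>20)&(H<35)&(S>100),"packs")
    rect(P,(z>85)&(z<125)&(H<15)&(S>150)&(y>120)&(y<220)&(x>530)&(x<640),"paddle"); 
    rect(P,(z>112)&(z<130)&(y>120)&(y<220)&(x>400)&(x<800)&(V<90),"hump")
    rect(P,(z>65)&(z<100)&(y>145)&(y<240)&(x>380)&(x<760)&(S<110),"bar")
    # line fit of bar pixels
    b=(z>65)&(z<100)&(y>140)&(y<240)&(x>630)&(x<740)&(S<110); 
    q=P[(z>65)&(z<92)&(y>140)&(y<240)&((x>640)&(x<720)|(x>420)&(x<520)&(y>165))&(S<110)][:,:2].astype(np.float32)
    print("bar line",cv2.fitLine(q,cv2.DIST_L2,0,.01,.01).ravel())
    for X in(640,670,700):
        k=(z>65)&(z<92)&(abs(x-X)<8)&(y>120)&(y<240);print(X,np.nanmin(y[k]),np.nanmax(y[k]))
    return f,P
if __name__=="__main__":
    f,P=go("top");save(f,"crop1.png",(180,110,340,250),5)
E
python3 meas.py
```

```text
carton top 594 ctr [524.8 -77.8] size [108.8  45.3] ang 86.95
packs 748 ctr [467.8 112.7] size [104.4  77.1] ang 84.89
paddle 189 ctr [563.8 178.7] size [35.8 44.5] ang 86.02
hump 126 ctr [597.9 175.9] size [37.  27.5] ang 82.35
bar 606 ctr [581.2 178.1] size [298.9  61.4] ang 0.47
bar line [  1.   -0.1 578.4 174.3]
640 156.86965096811696 185.04894530446376
670 153.3767721670868 181.3733773662449
700 149.9355848602734 180.68383067689453
```

View pics/crop1.png

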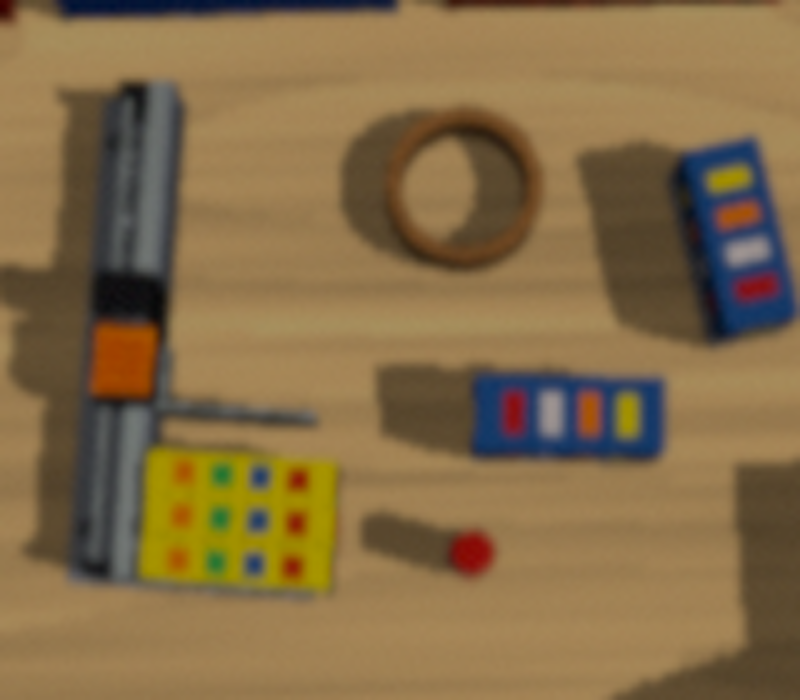

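Crop shows the rack at left, with the orange release at crop (125,360) and the jaw plate at (240,410) standing a little off the yellow row. The far-left carton is at (568,416) with its short end to the fence, and that one is confirmed.

```bash
cat >> h.py <<'E'
def plan(tgt,head=None):
    o=arm.get_obs();R=np.array(o["tool_rot"]);p=np.array(o["eef_pos"])
    hd=np.degrees(np.arctan2(R[1,0],R[0,0]))
    print("t",round(o["time_s"],2),"pos",p.round(1),"head",round(hd,2),"F",np.round(o["wrist_force"],1),"open",round(o["opening"],1))
    if head is not None: print("turn units",round((hd-head)/5,2)); c,s=np.cos(np.radians(head)),np.sin(np.radians(head));R=np.array([[c,s,0],[s,-c,0],[0,0,-1]])
    if tgt is not None: print("shift units(total)",np.round(R.T@(np.array(tgt)-p)/40,2))
E
python3 - <<'E'
from h import *
f=arm.grab_frame("top");P=cloud(f);x,y,z=P[...,0],P[...,1],P[...,2]
hsv=cv2.cvtColor(f["img"],cv2.COLOR_RGB2HSV).astype(int);S=hsv[...,1]
# upper edge of rack (z~80) : per-column extremes of y
pts=[]
for a,b in((445,530),(640,715)):
    for X in range(a,b,5):
        k=(z>72)&(z<88)&(abs(x-X)<4)&(y>140 )&(y<240)&(S<100);  
        if k.sum()>3: pts.append((X,np.nanpercentile(y[k],95)))
pts=np.array(pts);print(np.polyfit(pts[:,0],pts[:,1],1),len(pts),np.degrees(np.arctan(np.polyfit(pts[:,0],pts[:,1],1)[0])))
k=(z>60)&(z<95)&(y>40)&(y<140)&(x>515)&(x<570);q=P[k];print("jaw plate",len(q),np.nanmedian(q,0)); v=cv2.fitLine(q[:,:2].astype(np.float32),cv2.DIST_HUBER,0,.01,.01).ravel();print(v,np.degrees(np.arctan(-v[0]/v[1])))
plan((566,178,190),-5.2)
E
```

```text
[-1.18514285e-01  2.53086075e+02] 32 -6.758841929735518
jaw plate 49 [531.72981704 103.37985659  83.41884735]
[9.9353358e-02 9.9505222e-01 5.3095160e+02 1.0352334e+02] -5.7019353
t 1.5 pos [ 212.4 -587.8  226.7] head 19.87 F [ 0.1 -1.3  0.8] open 91.7
turn units 5.01
shift units(total) [  7.07 -19.87   0.92]
```

Emit:
carry_out(
  deltas="0 0 0 0 1; 0 0 0 0 1; 0 0 0 0 1; 0 0 0 0 1; 0 0 0 0 1; 0 0 0 0 0.1; 0 0.5 -0.8 0 0; 0 0.5 -0.8 0 0",
  squeeze=20,
)

```text
time_s: 2.17
eef_pos: [253.3, -534.0, 226.3]
tool_rot: [[0.992, -0.127, -0.004], [-0.127, -0.992, -0.004], [-0.003, 0.004, -1.0]]
wrist_force: [0.2, 0.6, -0.1]
opening: 43.2
```

Emit:
carry_out(
  deltas="0 0.5 -0.8 0 0; 0 0.5 -0.8 0 0; 0 0.5 -0.8 0 0; 0 0.3 -0.9 0 0; 0 0.3 -0.9 0 0; 0 0.3 -0.9 0 0; 0 0.3 -0.9 0 0; 0 0.3 -0.9 0 0",
)

```text
time_s: 2.83
eef_pos: [410.8, -264.5, 225.0]
tool_rot: [[0.994, -0.108, -0.002], [-0.108, -0.994, -0.009], [-0.001, 0.009, -1.0]]
wrist_force: [1.0, -0.6, 0.0]
opening: 0.3
```

Emit:
carry_out(
  deltas="0 0.3 -0.9 0 0; 0 0.3 -0.9 0 0; 0 0.3 -0.9 0 0; 0 0.3 -0.9 0 0; 0 0.3 -0.9 0 0; 0 0.3 -0.9 0 0; 0 0.3 -0.9 0 0; 0 0 0 0 0",
)

```text
time_s: 3.5
eef_pos: [525.4, -0.6, 225.5]
tool_rot: [[0.997, -0.076, 0.006], [-0.076, -0.997, -0.007], [0.007, 0.006, -1.0]]
wrist_force: [-0.4, 0.5, 0.4]
opening: 0.7
```

```bash
python3 -c "
from h import *
plan((563.8,178.7,150),-5.7)"
```

```text
t 3.5 pos [525.4  -0.6 225.5] head -4.37 F [-0.4  0.5  0.4] open 0.7
turn units 0.27
shift units(total) [ 0.51 -4.56  1.89]
```

Emit:
carry_out(
  deltas="0 0.15 -0.9 0 0.27; 0 0.15 -0.9 0 0; 0 0.15 -0.9 0 0; 0 0.15 -0.9 0 0; 0 0 -0.9 0.4 0; 0 0 0 0.9 0; 0 0 0 0.6 0; 0 0 0 0 0",
)

```text
time_s: 4.17
eef_pos: [569.4, 184.1, 148.3]
tool_rot: [[0.997, -0.076, 0.014], [-0.076, -0.997, -0.003], [0.014, 0.002, -1.0]]
wrist_force: [-1.2, -1.2, -0.6]
opening: 0.3
```

```bash
python3 -c "
from h import *
plan((563.8,178.7,106),-5.7)
f=arm.grab_frame('side');save(f,'s1.png',(140,150,340,300),4)
f=arm.grab_frame('wrist');save(f,'w1.png')"
```

```text
t 4.17 pos [569.4 184.1 148.3] head -4.37 F [-1.2 -1.2 -0.6] open 0.3
turn units 0.27
shift units(total) [-0.12  0.15  1.06]
```

View pics/s1.png

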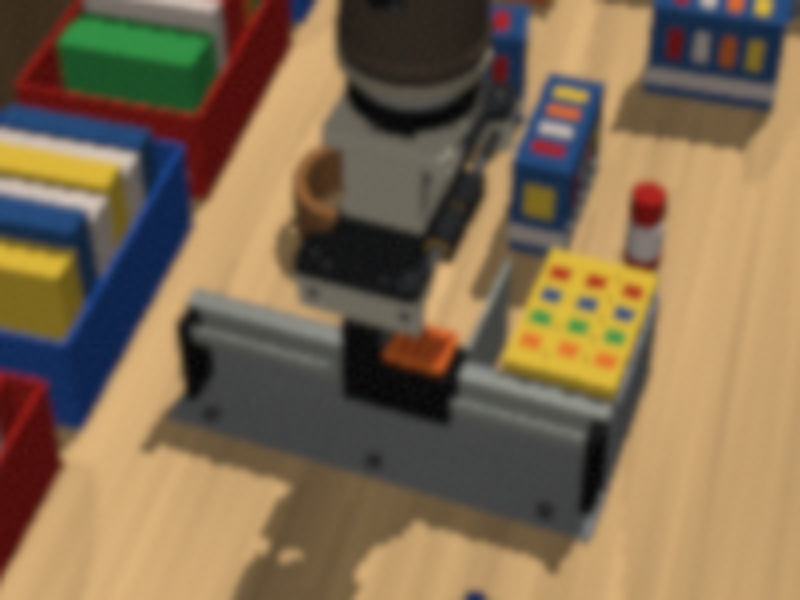

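View pics/w1.png

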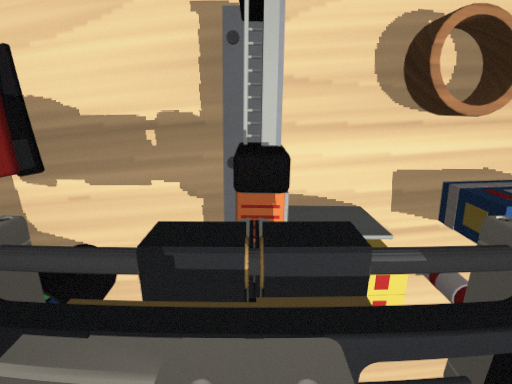

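Emit:
carry_out(
  deltas="0 0 0.1 0.3 0.2; 0 0 0 0.4 0; 0 0 0 0.2 0; 0 0 0 0.05 0; 0 0 0 0 0",
)

```text
time_s: 4.68
eef_pos: [577.3, 176.6, 122.6]
tool_rot: [[0.995, -0.099, 0.03], [-0.099, -0.995, 0.0], [0.03, -0.003, -1.0]]
wrist_force: [0.0, 0.4, 0.4]
opening: 0.6
```

Emit:
carry_out(
  deltas="0 -0.15 0 0 0; 0 -0.05 0 0.1 0; 0 0 0 0.1 0; 0 0 0 0.1 0; 0 0 0 0 0",
)

```text
time_s: 5.1
eef_pos: [570.9, 177.0, 113.5]
tool_rot: [[0.994, -0.1, 0.035], [-0.1, -0.995, 0.002], [0.035, -0.005, -0.999]]
wrist_force: [-0.4, -0.7, 0.2]
opening: 0.5
```

Emit:
carry_out(
  deltas="0 0 0 0.15 0; 0 0 0 0.1 0; 0 0 0 0.1 0; 0 0 0 0.1 0; 0 0 0 0 0",
)

```text
time_s: 5.52
eef_pos: [575.2, 177.2, 97.4]
tool_rot: [[0.994, -0.1, 0.042], [-0.101, -0.995, 0.002], [0.042, -0.007, -0.999]]
wrist_force: [-1.7, -4.9, 7.5]
opening: 0.7
```

Emit:
carry_out(
  deltas="0 0.1 0 0.08 0; 0 0.15 0 0.08 0; 0 0.15 0 0.08 0; 0 0.15 0 0.08 0",
)

```text
time_s: 5.85
eef_pos: [607.5, 174.3, 97.0]
tool_rot: [[0.993, -0.103, 0.063], [-0.103, -0.995, 0.004], [0.062, -0.01, -0.998]]
wrist_force: [-4.0, -3.4, 21.5]
opening: 0.3
```

Emit:
carry_out(
  deltas="0 0.12 0 0.04 0; 0 0.12 0 0.05 0; 0 0.12 0 0.05 0; 0 0.1 0 0.05 0",
)

```text
time_s: 6.18
eef_pos: [633.5, 171.9, 97.3]
tool_rot: [[0.992, -0.105, 0.076], [-0.106, -0.994, 0.005], [0.075, -0.013, -0.997]]
wrist_force: [-2.3, -1.5, 17.0]
opening: 0.1
```

```bash
python3 - <<'E'
from h import *
np.set_printoptions(precision=1,suppress=True)
plan(None)
f=arm.grab_frame("top");P=cloud(f);x,y,z=P[...,0],P[...,1],P[...,2]
k=(z>60)&(z<95)&(y>40)&(y<125)&(x>515)&(x<620);q=P[k];print("jaw plate",len(q),np.nanmedian(q,0),np.nanpercentile(q[:,0],[5,95]))
print(arm.get_obs()["wrist_force"])
E
```

```text
t 6.18 pos [633.5 171.9  97.3] head -6.09 F [-2.3 -1.5 17. ] open 0.1
jaw plate 28 [590.5  79.3  81. ] [589.1 593.5]
[-0.6 -1.8 14.5]
```

Emit:
carry_out(
  deltas="0 -0.05 0 -0.1 0; 0 0 0 -0.4 0; 0 0 0 -0.8 0; 0 0 0 -0.8 0; 0 0 0 -0.3 0; 0 0 0 0 0",
)

```text
time_s: 6.73
eef_pos: [626.3, 170.5, 193.9]
tool_rot: [[0.991, -0.107, 0.077], [-0.108, -0.994, 0.004], [0.076, -0.013, -0.997]]
wrist_force: [0.3, 0.7, -0.9]
opening: 0.1
```

```bash
python3 -c "
from h import *
print(np.round(arm.get_obs()['joint_pos'],1),arm.get_obs()['tool_rot'])
plan((519,-170,150))"
```

```text
[ -11.8   27.   -13.    92.3    8.8   57.5 -123.8] [[ 0.99130029 -0.10689332  0.07679558]
 [-0.10755097 -0.99418953  0.00446759]
 [ 0.0758718  -0.01268816 -0.99703685]]
t 6.73 pos [626.3 170.5 193.9] head -6.19 F [ 0.3  0.7 -0.9] open 0.1
shift units(total) [-1.83  8.76  0.85]
```

Emit:
carry_out(
  deltas="8 -0.2 0.97 0 0; 8 -0.2 0.97 0 0; 8 -0.2 0.97 0 0; 8 -0.2 0.97 0 0; 8 -0.2 0.97 0 0; 8 -0.2 0.97 0 0; 8 -0.2 0.97 0 0; 8 -0.2 0.97 0 0",
)

```text
time_s: 7.4
eef_pos: [527.6, -129.6, 174.4]
tool_rot: [[0.993, -0.088, 0.074], [-0.089, -0.996, 0.014], [0.072, -0.02, -0.997]]
wrist_force: [0.7, -0.1, -0.0]
opening: 8.1
```

Emit:
carry_out(
  deltas="8 0 0 0 -1; 8 0 0 0 -1; 8 0 0 0 -1; 8 0 0 0 -1; 8 0 0 0 -1; 8 0 0 0 -1; 8 0 0 0 -1; 8 0 0 0 -1",
)

```text
time_s: 8.07
eef_pos: [517.6, -145.0, 162.0]
tool_rot: [[0.814, 0.578, 0.058], [0.578, -0.816, 0.01], [0.053, 0.026, -0.998]]
wrist_force: [-1.2, 0.2, -0.9]
opening: 7.9
```

Emit:
carry_out(
  deltas="8 0 0 0 -1; 8 0 0 0 -1; 8 0 0 0 -1; 8 0 0 0 -1; 8 0 0 0 -1; 8 0 0 0 -1; 8 0 0 0 -1; 8 0 0 0 -1",
)

```text
time_s: 8.73
eef_pos: [513.0, -144.2, 150.3]
tool_rot: [[0.217, 0.975, 0.046], [0.976, -0.218, 0.016], [0.025, 0.042, -0.999]]
wrist_force: [-0.5, 0.2, 0.1]
opening: 7.8
```

```bash
python3 -c "
from h import *
print(np.round(arm.get_obs()['joint_pos'],1),arm.get_obs()['tool_rot'])
plan((519,-172,120),84.6)"
```

```text
[ 33.4  22.8 -29.4 108.6  12.9  49.4 -14.7] [[ 0.21738043  0.97499498  0.04615769]
 [ 0.97575689 -0.21829349  0.01569833]
 [ 0.02538172  0.04162618 -0.99881081]]
t 8.73 pos [ 513.  -144.2  150.3] head 77.44 F [-0.5  0.2  0.1] open 7.8
turn units -1.43
shift units(total) [-0.68  0.22  0.76]
```

Emit:
carry_out(
  deltas="8 -0.35 0.1 0 -0.8; 8 -0.35 0.1 0 -0.6; 8 0 0 0.4 0; 8 0 0 0.5 0; 8 0 0 0.5 0; 8 0 0 0 0",
)

```text
time_s: 9.23
eef_pos: [516.2, -172.8, 85.1]
tool_rot: [[0.084, 0.996, 0.042], [0.996, -0.085, 0.02], [0.024, 0.04, -0.999]]
wrist_force: [-1.2, -0.2, -0.8]
opening: 8.4
```

```bash
python3 - <<'E'
from h import *
import meas
f=arm.grab_frame("top");P=cloud(f);x,y,z=P[...,0],P[...,1],P[...,2]
meas.rect(P,(z>80)&(z<100)&(abs(x-528)<40)&(y<20)&(y>-130),"carton?")
f=arm.grab_frame("side");save(f,"s2.png",(180,130,340,250),5)
plan((519,-172,45),84.6)
E
```

```text
carton? 577 ctr [525.  -76.4] size [105.8  45.5] ang 87.06
t 9.33 pos [ 517.7 -172.8   88.1] head 85.23 F [ 0.3  0.7 -0.2] open 8.0
turn units 0.13
shift units(total) [0.  0.  1.1]
```

View pics/s2.png

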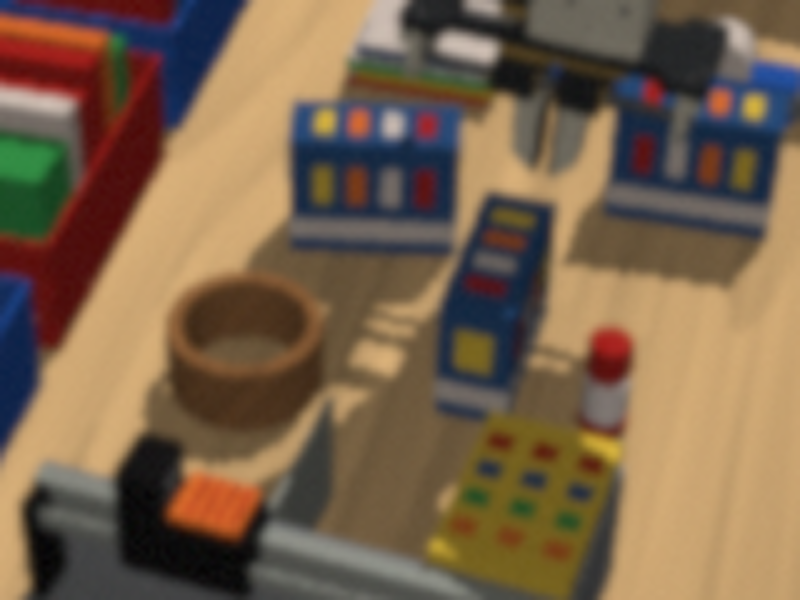

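Emit:
carry_out(
  deltas="8 0 0 0.4 0.1; 8 0 0 0.4 0; 8 0 0 0.2 0; 8 0.25 0 0 0; 8 0.25 0 0 0; 8 0.2 0 0 0; 8 0 0 0 0",
)

```text
time_s: 9.92
eef_pos: [526.6, -141.1, 53.9]
tool_rot: [[0.092, 0.994, 0.053], [0.996, -0.093, 0.018], [0.023, 0.052, -0.998]]
wrist_force: [0.1, -1.3, -0.3]
opening: 7.6
```

```bash
python3 -c "
from h import *
print(arm.get_obs()['tool_rot'])
plan((541,40,45),84.6)"
```

```text
[[ 0.0917637   0.99434766  0.05340563]
 [ 0.99551752 -0.09284064  0.01804116]
 [ 0.0228974   0.05151072 -0.99840991]]
t 9.92 pos [ 526.6 -141.1   53.9] head 84.73 F [ 0.1 -1.3 -0.3] open 7.6
turn units 0.03
shift units(total) [ 4.54 -0.07  0.22]
```

Emit:
carry_out(
  deltas="8 -0.05 -0.15 0 0; 8 0 -0.05 0.15 0; 8 0 0 0.1 0; 8 0.2 0 0 0; 8 0.25 0 0 0; 8 0.25 0 0 0; 8 0.25 0 0 0; 8 0.25 0 0 0",
)

```text
time_s: 10.58
eef_pos: [523.3, -93.6, 45.3]
tool_rot: [[0.096, 0.994, 0.055], [0.995, -0.097, 0.014], [0.02, 0.054, -0.998]]
wrist_force: [0.3, -0.4, 0.0]
opening: 8.1
```

```bash
cat > look.py <<'E'
from h import *
import meas,sys
f=arm.grab_frame("top");P=cloud(f);x,y,z=P[...,0],P[...,1],P[...,2]
hsv=cv2.cvtColor(f["img"],cv2.COLOR_RGB2HSV).astype(int);H,S,V=hsv[...,0],hsv[...,1],hsv[...,2]
meas.rect(P,(z>80)&(z<100)&(x>480)&(x<585)&(y<172)&(y>-120)&(H>100)&(H<125)&(S>120),"carton blue")
meas.rect(P,(abs(z-90)<12)&(x>400)&(x<520)&(y>40)&(y<163)&(H>20)&(H<35)&(S>100),"packs")
q=P[(z>60)&(z<95)&(y>40)&(y<125)&(x>570)&(x<620)];print("jaw plate",len(q),np.nanmedian(q,0))
plan((543,45,45),84.6)
if len(sys.argv)>1: save(f,sys.argv[1],(180,110,340,250),5)
E
python3 look.py
```

```text
carton blue 178 ctr [528.4  24.9] size [ 52.6 164.5] ang 5.66
packs 732 ctr [468.  112.7] size [104.3  76.8] ang 84.97
jaw plate 50 [593.1  96.4  82.7]
t 10.63 pos [523.7 -90.5  45.6] head 84.68 F [0.5 1.7 0.6] open 8.1
turn units 0.02
shift units(total) [3.4 0.2 0. ]
```

Emit:
carry_out(
  deltas="8 0.25 0 0 0; 8 0.25 0.03 0 0; 8 0.25 0 0 0; 8 0.25 0.03 0 0; 8 0.25 0 0 0; 8 0.25 0 0 0; 8 0.25 0.03 0 0; 8 0.25 0 0 0",
)

```text
time_s: 11.3
eef_pos: [535.2, -3.0, 47.5]
tool_rot: [[0.091, 0.994, 0.055], [0.996, -0.092, 0.016], [0.021, 0.053, -0.998]]
wrist_force: [-0.0, -1.6, -0.7]
opening: 7.8
```

```bash
python3 look.py c2.png
```

```text
carton blue 151 ctr [537.5  86. ] size [69.9 64.1] ang 20.8
packs 740 ctr [467.7 112.7] size [104.   77.4] ang 84.89
jaw plate 51 [593.5  96.9  81.6]
t 11.35 pos [535.5  -0.1  47.7] head 84.96 F [ 0.3  1.9 -0. ] open 8.0
turn units 0.07
shift units(total) [1.1 0.1 0.1]
```

View pics/c2.png

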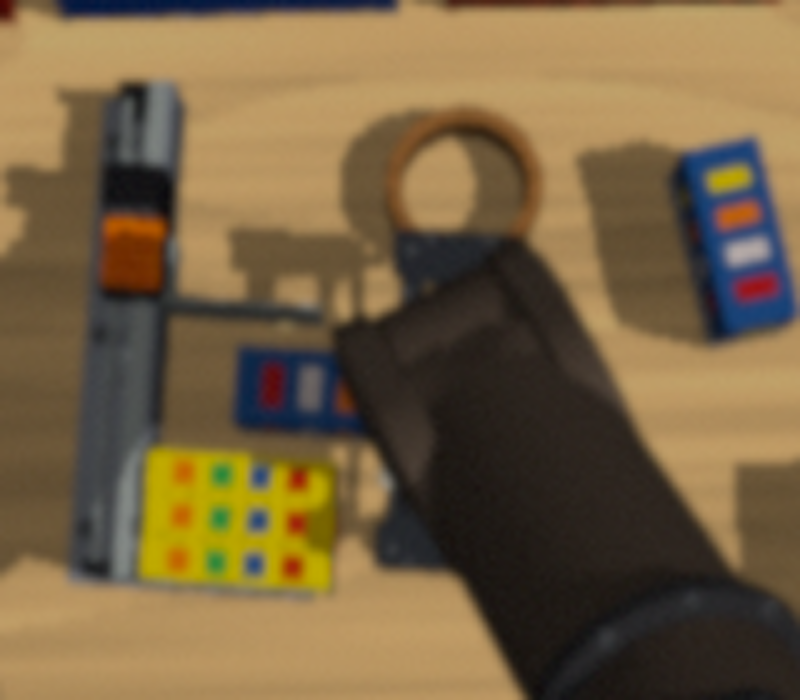

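Top crop: the carton, at crop (300,390), is square and entering between the plate (240,310) and the packs. About 47 mm remain.

Emit:
carry_out(
  deltas="8 0.22 0.02 0 0; 8 0.22 0 0 0; 8 0.22 0.02 0 0; 8 0.1 0 0 0; 8 0.08 0 0 0; 8 0.06 0 0 0",
)

```text
time_s: 11.85
eef_pos: [540.6, 39.4, 48.6]
tool_rot: [[0.088, 0.995, 0.055], [0.996, -0.089, 0.017], [0.022, 0.054, -0.998]]
wrist_force: [-0.0, -1.2, 0.0]
opening: 7.9
```

Emit:
carry_out(
  deltas="8 0.06 0 0 0; 8 0.06 0 0 0; 8 0.06 0 0 0; 8 0.05 0 0 0",
)

```text
time_s: 12.18
eef_pos: [541.0, 45.0, 48.6]
tool_rot: [[0.091, 0.994, 0.054], [0.996, -0.092, 0.012], [0.017, 0.052, -0.998]]
wrist_force: [-0.6, -7.7, 4.7]
opening: 7.9
```

Emit:
carry_out(
  deltas="8 0.08 0 0 0; 8 0.08 0 0 0; 8 0 0 0 0",
)

```text
time_s: 12.43
eef_pos: [540.9, 44.0, 48.8]
tool_rot: [[0.098, 0.994, 0.051], [0.995, -0.099, 0.003], [0.008, 0.051, -0.999]]
wrist_force: [-0.2, 0.3, 0.3]
opening: 7.8
```

Emit:
carry_out(
  deltas="0 -0.4 0 0 0; 0 -0.4 0 0 0; 0 0 0 -0.7 0; 0 0 0 -0.9 0; 0 0 0 -0.9 0; 0 0 0 -0.7 0; 0 0 0 0 0",
)

```text
time_s: 13.02
eef_pos: [530.2, 12.2, 180.1]
tool_rot: [[0.097, 0.994, 0.048], [0.995, -0.098, 0.008], [0.013, 0.047, -0.999]]
wrist_force: [1.6, 1.1, -0.7]
opening: 0.5
```

```bash
sed -i 's/plan((543,45,45)/plan((716,165,170)/' look.py; sed -i '/"packs")/a meas.rect(P,(z>112)\&(z<132)\&(y>130)\&(y<220)\&(x>560)\&(x<740)\&(V<90),"hump")' look.py; python3 look.py
```

```text
carton blue 191 ctr [543.6 118.2] size [98.8 70.2] ang 55.54
packs 741 ctr [468.5 112.4] size [103.4  77.1] ang 85.93
hump 129 ctr [659.9 170.1] size [36.4 28.7] ang 82.62
jaw plate 32 [593.6 108.8  84.1]
t 13.07 pos [529.6  12.  178.2] head 84.4 F [ 0.3  0.6 -0.2] open 0.4
turn units -0.04
shift units(total) [4.2 4.3 0.2]
```

Emit:
carry_out(
  deltas="0 0.6 0.65 0 0; 0 0.6 0.65 0 0; 0 0.6 0.65 0 0; 0 0.6 0.65 0 0; 0 0.6 0.65 0 0; 0 0.6 0.65 0 0; 0 0.4 0.3 0 0; 0 0 0 0 0",
)

```text
time_s: 13.73
eef_pos: [715.4, 157.6, 176.0]
tool_rot: [[0.104, 0.994, 0.037], [0.995, -0.104, 0.003], [0.007, 0.037, -0.999]]
wrist_force: [-1.2, 0.0, -0.4]
opening: 0.5
```

```bash
python3 look.py c3.png
```

```text
carton blue 84 ctr [552.2 153.6] size [44.1 20.7] ang 0.07
packs 485 ctr [468.9 120.6] size [84.5 80.7] ang 88.39
hump 0 ctr [0. 0.] size [0. 0.] ang 0.0
jaw plate 0 [nan nan nan]
t 13.78 pos [714.3 156.  175.4] head 84.01 F [-0.5 -0.4 -1. ] open 0.9
turn units -0.12
shift units(total) [0.2 0.  0.1]
  return np.nanmean(a, axis, out=out, keepdims=keepdims)
```

View pics/c3.png

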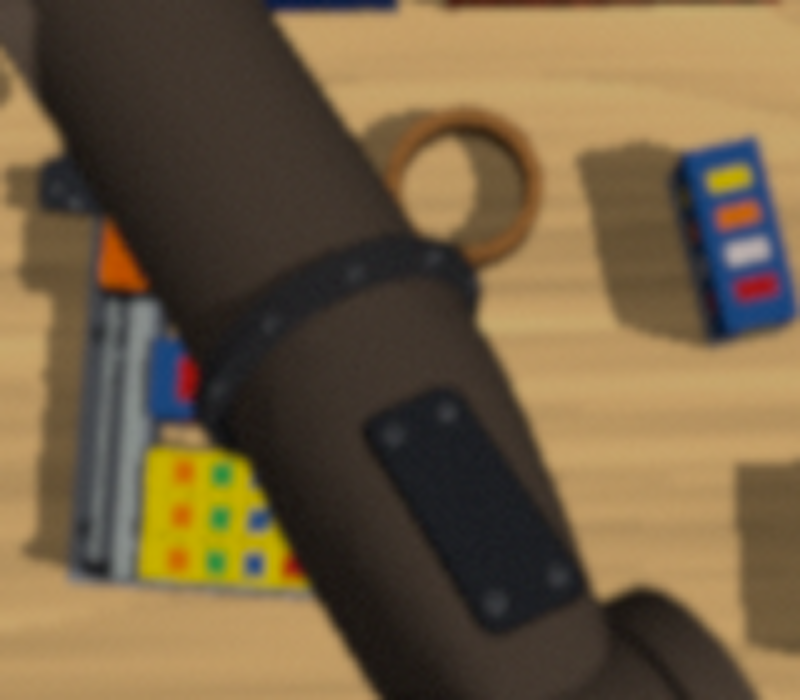

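The carton's fence end (crop col ~148) lines up with the packs (145), so it is home. Next I lower behind the hump.

Emit:
carry_out(
  deltas="0 0.2 0 0.2 0; 0 0.05 -0.05 0.4 0; 0 0 -0.05 0.4 0; 0 0 0 0.4 0; 0 0 0 0.2 0; 0 0 0 0 0",
)

```text
time_s: 14.28
eef_pos: [708.8, 164.3, 102.8]
tool_rot: [[0.106, 0.994, 0.03], [0.994, -0.106, -0.002], [0.001, 0.03, -1.0]]
wrist_force: [-0.3, -0.3, 0.1]
opening: 0.0
```

Emit:
carry_out(
  deltas="0 0 -0.2 0 0; 0 0 -0.2 0 0; 0 0 -0.2 0 0; 0 0 -0.2 0 0; 0 0 -0.2 0 0; 0 0 -0.15 0 0",
)

```text
time_s: 14.78
eef_pos: [665.3, 166.3, 103.4]
tool_rot: [[0.111, 0.993, 0.041], [0.994, -0.111, -0.001], [0.003, 0.041, -0.999]]
wrist_force: [15.8, 0.6, -8.5]
opening: 0.6
```

Emit:
carry_out(
  deltas="0 0 -0.12 0 0; 0 0 -0.12 0 0; 0 0 -0.12 0 0; 0 0 -0.1 0 0",
)

```text
time_s: 15.12
eef_pos: [651.1, 167.2, 106.6]
tool_rot: [[0.113, 0.992, 0.056], [0.994, -0.113, -0.0], [0.006, 0.055, -0.998]]
wrist_force: [5.5, 0.2, -3.4]
opening: 0.4
```

Emit:
carry_out(
  deltas="0 0 -0.12 0.03 0; 0 0 -0.12 0.03 0; 0 0 -0.12 0.03 0",
)

```text
time_s: 15.37
eef_pos: [650.1, 167.2, 107.6]
tool_rot: [[0.117, 0.99, 0.084], [0.993, -0.118, 0.004], [0.014, 0.083, -0.996]]
wrist_force: [18.7, -0.5, -8.3]
opening: 0.5
```

Emit:
carry_out(
  deltas="0 0 -0.2 0.05 0; 0 0 -0.2 0.05 0; 0 0 0 0 0",
)

```text
time_s: 15.62
eef_pos: [652.3, 166.7, 109.7]
tool_rot: [[0.124, 0.985, 0.12], [0.992, -0.126, 0.009], [0.024, 0.118, -0.993]]
wrist_force: [-0.5, 0.1, -0.2]
opening: 0.2
```

Emit:
carry_out(
  deltas="0 0 0.3 0 0; 0 0 0.3 0 0; 0 0 0 -0.4 0; 0 0 0 -0.8 0; 0 0 0 -0.8 0; 0 0.5 0.7 0 0; 0 0.5 0.7 0 0; 0 0 0 0 0",
)

```text
time_s: 16.28
eef_pos: [721.2, 194.6, 207.6]
tool_rot: [[0.125, 0.985, 0.117], [0.992, -0.127, 0.007], [0.021, 0.115, -0.993]]
wrist_force: [-2.3, 0.2, -0.7]
opening: 0.3
```

```bash
sed -i 's/(x>570)&(x<620)/(x>520)\&(x<620)/' look.py; python3 - <<'E'
from h import *
f=arm.grab_frame('side');save(f,'s4.png',(160,180,320,300),5);plan(None)
E
```

```text
t 16.33 pos [719.3 193.5 207. ] head 82.8 F [-0.6  0.1  0.8] open 0.3
```

View pics/s4.png

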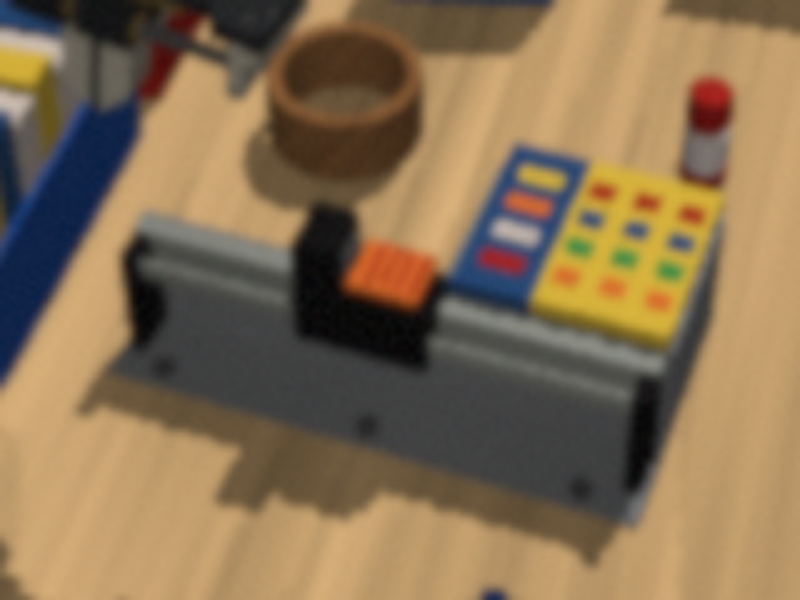

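Side crop: the carton at (520,230) lies flush between packs and stop, and the arm is clear. One numeric check of the jaw from the side depth.

```bash
python3 - <<'E'
from h import *
import meas
f=arm.grab_frame("side");P=cloud(f);x,y,z=P[...,0],P[...,1],P[...,2]
hsv=cv2.cvtColor(f["img"],cv2.COLOR_RGB2HSV).astype(int);H,S,V=hsv[...,0],hsv[...,1],hsv[...,2]
pd=meas.rect(P,(z>90)&(z<112)&(H<15)&(S>150)&(y>150)&(y<205)&(x>540)&(x<640),"paddle")
t=(z>82)&(z<98)&(y>40)&(y<170)
pk=meas.rect(P,t&(x>400)&(x<520)&(H>18)&(H<35)&(S>100),"packs")
ct=meas.rect(P,t&(x>480)&(x<570)&(((H>100)&(H<125)&(S>120))),"carton(blue)")
a=np.radians(-5.5);ex=np.array([np.cos(a),np.sin(a)]);ey=np.array([-ex[1],ex[0]])
for n,r in(("paddle",pd),("carton",ct)):
    d=np.array(r[0])-pk[0];print(n,"rack x",38.5+d@ex,"y rel packs",d@ey)
plan(None)
E
```

```text
paddle 208 ctr [586.4 177.8] size [36.3 44.5] ang 85.04
packs 727 ctr [474.6 113.2] size [113.1  90. ] ang 89.63
carton(blue) 127 ctr [532.2 114.6] size [106.3  38.5] ang 84.76
paddle rack x 143.5846028012538 y rel packs 74.95351348254727
carton rack x 95.69436912086064 y rel packs 6.825639166736722
t 16.38 pos [718.1 192.4 205.9] head 82.79 F [-0.2 -0.7 -0. ] open 0.7
```

```bash
python3 -c "
from bench import arm
print(arm.sign_off())"
```

```text
the job is handed in; nothing more can be done
None
```

The job is handed in. The blue carton is in the row beside the last pack and the stop is pushed up against it. No verdict came back, so this rests on my own checks.

**What I did:**
1. I took the carton farthest to the robot's left, the one standing with a short end to the fence.
2. I pressed the release fully down and, keeping it down, pushed the stop back about 60 mm, to a jaw value of roughly 0.086.
3. I pushed the carton straight in until it met the fence, where the push force rose to about 8 N and it stopped moving.
4. I pushed the stop closed from behind the hump until it stalled at about 19 N, then moved the arm clear.

**Last checks:**
- **Carton:** it stands flush between the packs and the stop, parallel to the rack within about 1 degree. Its end is at the fence within measuring error.
- **Slack:** the carton-to-paddle distance came out at 47.9 mm against 47.5 mm expected with no slack. The stop stalled within about 1 mm of where I expected.
- **Other things:** in the last views the tape roll and glue stick look unmoved. I did not re-measure the rest.

**What disagreed:** in the last side-camera check the outline of the packs came out too large (113 x 90 mm, expected 110 x 75). I therefore did not use the rack positions derived from it, so I have no independent jaw reading at the end. The tool also tilted by up to about 7 degrees during the pushes, with no visible effect.

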